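# Hook the tin out from under the rack

### The job

The round tin stands too far back under the wire rack for a hand. Draw the puller out of its sleeve by the bar, lay it down on the counter and let go, take it again by the wooden handle, and with its crook behind the tin pull the tin, upright, all the way out through the rack's open front. Leave the tin standing on the counter just in front of the rack and the puller lying flat on the counter, out from under the rack; keep your gripper off the tin and leave the bowls and tongs where they are.

Things in the scene. Friction and masses are not known exactly. Their poses are not given: they have to be found in the camera images.
- puller: hooked puller lying flat, 290 mm long, 120 g, all undersides level: wooden handle x -50..50 mm (22 wide, 20 high), aluminium bar x 50..230 (10 wide, 12 high), crook: crossbar x 230..240, y -5..89, lip back from its end x 215..230, y 79..89, all 12 high. Origin: underside of the handle's middle; +x to the crook, +y the side it is bent to. Starts with handle and some 40 mm of bar in the sleeve
- puller_butt (a point): centre of the free end face of the wooden handle, x = -50 mm, z = 10 mm on the puller
- puller_bar (a point): mid-height of the bar, x = 150 mm on the puller: a place to take it while the handle is in the sleeve (about 60 mm outside the mouth at the start)
- puller_pocket (a point): middle of the pocket of the crook, x = 195, y = 42, z = 6 mm on the puller; the tin's centre lies here when the crook is round the tin (pocket 74 mm wide between bar and lip)
- sleeve: plywood sleeve fixed to the counter, 150 long (x) x 71 wide (y) x 46 high, inside 55 wide x 38 high, open at its -x end (the mouth, x = -75 mm) and closed at the other. Origin: centre of its underside.
- rack: steel wire rack fixed to the counter, 280 wide (x) x 240 deep (y): four 8 mm corner posts on 20 mm feet, roof of wires 47 mm apart, 103 clear below it, a side wire 75 up at x = -140 and 140. Origin: centre of its footprint, on the counter. Open front, where the tin comes out: y = -120 mm; +y points in. The free lane beside the tin is on its +x side
- tin: round steel tin 70 mm in diameter, 62 high (lid 73 across), about 0.25 kg, two metal catches on opposite sides stick out 6 mm, 34 to 60 mm up. Origin: centre of its underside. It stands under the rack, its centre 75 to 115 mm behind the front and 30 to 90 mm to the -x side of the rack's middle
- bowl_a: bystander: lilac hard plastic bowl 130 mm across, 50 high; origin: centre of underside
- bowl_b: bystander: lilac hard plastic bowl 120 mm across, 45 high; origin: centre of underside
- tongs: bystander: steel tongs lying flat, 225 mm long along own x, 65 wide, 22 high; origin near their middle, underside

How it is judged:
By the outcome, as a careful person would: the job done as asked, in the order asked, and still so for the second after the job is handed in, with the robot touching nothing.
It also fails if it takes over 70 s, if anything falls off the work surface, if the arm or the gripper's body presses on something with over 40 N, if the wrist force passes 120 N, or if a joint passes its speed limit or range.

### The arm

A 6-joint arm with a two-finger parallel gripper is mounted at the origin on the work surface. World frame = base frame: x ahead of the robot, y to its left, z up, the work surface at z = 0. Lengths are in m, angles in rad, forces in N, time in s.
With the tool pointing down it reaches from about 0.35 to 0.775 m from the base axis. Payload 5.5 kg.
Tool frame: the origin (TCP) lies between the finger pads; the fingertips stand 8 mm ahead of it and the grasp point (between the pads) lies 11 mm behind it; z points along the fingers, y is the line along which they close (so a half turn about z gives the same grasp; the last joint's range is limited). The gripper opens to 85 mm and grips with 20 to 120 N. Pads are 22 mm wide; open, the fingers measure 114 mm over their backs; the gripper's body (76 mm by 85 mm) begins 54 mm behind the grasp point. The pads swing forward as they close: fully open they stand 13 mm farther back than shut.
Start: joints at [1.065, 0.313, 0.046, 1.304, 0, 1.431], TCP at [0.206, 0.537, 0.239] pointing down, gripper open.
Joint ranges: [-2.76, 2.76], [-0.86, 1.69], [-1.03, 1.26], [-2.2, 2.34], [-1.47, 1.5], [-3.14, 3.14]. Speed limits (rad/s): [2.57, 2.57, 3.14, 3.14, 3.14, 3.14].

### API

Orientations are given as a unit quaternion [w, x, y, z].
In Python, from workcell import status, vision, job gives the robot as it stands. The module is installed in compiled form; this text tells all that it offers.
- The arm moves only by the tool apply_moves, never from a script. Its argument "moves" is one flat list of numbers, 6 for each row, row after row: the shift along the world's x, y, z in units of 25 mm (1.0 is 25 mm), then the turn, a rotation vector about the world's x, y, z in rad. In form: [x, y, z, rx, ry, rz, x, y, z, rx, ry, rz, ...]. A call has 1 to 20 rows; each row is the pose to reach, as a shift and turn from the pose commanded when the call began; what a row does not reach only later rows make up. A row lasts 1/12 s, in which the tool goes at most 41.7 mm and 7.16 degrees, less where a joint would pass 70% of its speed; a pose out of reach is approached as far as the arm can. A call with a gripper value outside its range is refused whole. "claw" is the opening in per cent of the stroke, from 0 (shut) to 100 (fully open), set as the call begins (left out, the last holds). The fingers move at their own pace and stop on an object; "newtons" is the grip in N (left out, the last holds). Time passes only in rows, so rows that repeat a pose let the fingers close. It gives the time, the measured TCP pose, the force, the opening and the grip force at its end, in the units of the state.
- status.get_state(): the state, without advancing time (a new reading comes with each control period).
- vision.read_camera(name): name is "scene" or "top"; returns a dict with "image" (400x640x3 uint8, blue, green, red), "camera_matrix" (3x3 intrinsics, pixels), "camera_from_world" (4x4, takes a point from world to camera coordinates). Camera axes: x right, y down, z forward; pixel columns grow to the right and rows downward; lengths in m; the calibration is good to about 2 mm. A picture is of the moment at which its call begins. There is no depth.
- job.hand_in(): hands the job in; it is judged then, once.
The state is a dict: "clock": time; "joint_pos": joint angles; "qvel": joint speeds; "tau": joint torques, N m; "tcp_pos": TCP position; "orientation": TCP orientation; "wrist_force": force on the tool from outside, world axes, zero at the start; "ft_torque": the same for the moment, N m; "finger_gap": finger opening in m; "grip_force": force on a finger pad.
Only numpy, scipy, OpenCV 4.12 (cv2) and the standard library are available. Lean on these libraries where they do the work, as an engineer would, in place of code of your own. Each camera call takes 0.05 s, during which the arm holds its last target. There are 200 camera calls.

## Working session

There is one attempt and no reset: what is moved stays moved. The work goes in short steps, Python scripts to look and compute and a tool call to move; the robot and the scene stay as the last step left them, time stands still between calls to the robot, and variables do not carry over. Pictures are saved under pics/ and viewed, at most 10 in all, crops included, and the job is handed in when it is done.

Besides the shell and the picture viewer there is one more tool, called after ">>>" as name(argument=value, ...) on one line, values as JSON. apply_moves: Moves the arm, as the interface text tells. Its arguments: {"type":"object","properties":{"moves":{"type":"array","items":{"type":"number"}},"claw":{"type":"number"},"newtons":{"type":"number"}},"required":["moves"]}

```bash
mkdir -p pics
cat > h.py <<'E'
import numpy as np, cv2
from workcell import status, vision, job
def cam(n,save=None):
    d=vision.read_camera(n)
    if save: cv2.imwrite('pics/'+save,d['image'])
    return d
def ray(d,u,v,z):
    K=np.array(d['camera_matrix']);T=np.array(d['camera_from_world'])
    R=T[:3,:3];c=-R.T@T[:3,3]
    r=R.T@np.linalg.solve(K,[u,v,1.]);return c+r*(z-c[2])/r[2]
def proj(d,p):
    K=np.array(d['camera_matrix']);T=np.array(d['camera_from_world'])
    q=K@(T[:3,:3]@np.array(p)+T[:3,3]);return q[:2]/q[2]
E
python3 - <<'E'
from h import *
for n in('scene','top'):
    d=cam(n,n+'0.png');T=np.array(d['camera_from_world']);print(n,-T[:3,:3].T@T[:3,3],T[:3,:3].round(2).tolist(),d['camera_matrix'])
print(status.get_state())
E
```

```text
scene [ 1.2219563  -0.40707582  1.08296697] [[0.5, 0.87, -0.0], [0.71, -0.41, -0.56], [-0.49, 0.28, -0.83]] [[471.09064591   0.         314.96900836]
 [  0.         471.09064591 202.10703821]
 [  0.           0.           1.        ]]
top [ 0.51453808 -0.04591216  1.5441758 ] [[-0.02, -1.0, 0.01], [-1.0, 0.02, -0.07], [0.07, -0.01, -1.0]] [[498.22580164   0.         317.96362369]
 [  0.         498.22580164 201.53937831]
 [  0.           0.           1.        ]]
{'clock': 0.1, 'joint_pos': array([ 1.06538905e+00,  3.13930091e-01,  4.51089889e-02,  1.30355095e+00,
       -2.18483411e-05,  1.43119792e+00]), 'qvel': array([-7.20939973e-05, -9.81868090e-04,  1.51047320e-03, -6.48315119e-04,
       -1.39359237e-03, -2.40997526e-04]), 'tau': array([ 3.28354879e-03, -4.81725526e+01,  2.99244779e+01,  1.26410695e-02,
       -8.34464640e-05, -1.76308397e-06]), 'tcp_pos': array([0.20549197, 0.53658373, 0.23850198]), 'orientation': array([-2.39344424e-04,  1.81886260e-01,  9.83319260e-01, -7.50704250e-04]), 'wrist_force': array([-0.31528281,  0.83139624, -0.06908264]), 'ft_torque': array([ 0.05792424, -0.02847118,  0.01502153]), 'grip_force': 0.0, 'finger_gap': 0.08531842393478778}
```

View pics/scene0.png

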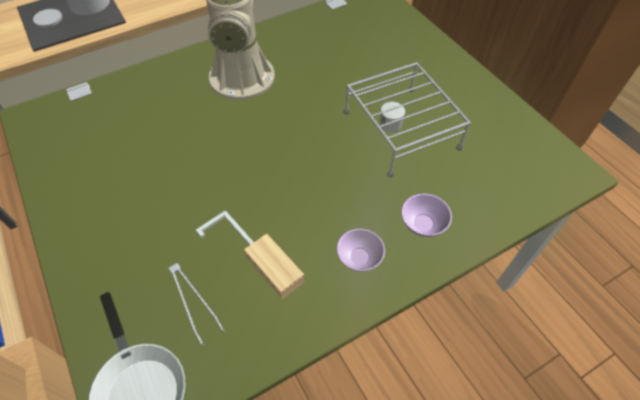

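View pics/top0.png

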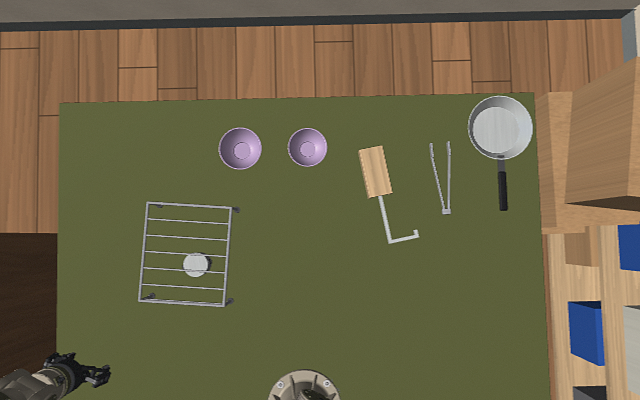

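The scene view shows the rack at about (405,110), with the tin under it at (393,115). The sleeve is at (273,265), and the puller's crook runs (200,233)-(227,215). In the top view the tin is at (196,264), the rack roof corners are at (148,203), (237,208), (140,300) and (228,304), and the sleeve mouth is at about (382,196). The bar runs to (390,242), with the crook going right to (417,235). Next I'll measure these.

```bash
cat > m.py <<'E'
from h import *
def puller(d,box):
    # bright low-saturation pixels in box -> aluminium
    im=d['image'];u0,v0,u1,v1=box
    hsv=cv2.cvtColor(im,cv2.COLOR_BGR2HSV)
    m=np.zeros(im.shape[:2],np.uint8);m[v0:v1,u0:u1]=((hsv[...,1]<60)&(hsv[...,2]>130))[v0:v1,u0:u1]
    return m
E
python3 - <<'E'
from m import *
d=cam('top')
hsv=cv2.cvtColor(d['image'],cv2.COLOR_BGR2HSV)
m=puller(d,(360,190,425,250)); v,u=np.nonzero(m)
b=[(u[v==r].mean(),r) for r in range(200,234) if (v==r).any()]
P=np.array([ray(d,a+.0,r,.012)[:2] for a,r in b]);l=cv2.fitLine(P.astype(np.float32),cv2.DIST_HUBER,0,.01,.01).ravel();print('bar',l,np.degrees(np.arctan2(l[1],l[0])),P[0],P[-1])
c=cv2.minAreaRect(np.stack([u,v],1).astype(np.float32));print('crook corners px',cv2.boxPoints(c).tolist())
print('lowest',ray(d,u[v==v.max()].mean(),v.max(),.012),'right',ray(d,u.max(),v[u==u.max()].mean(),.012))
# sleeve
w=((hsv[...,0]<28)&(hsv[...,1]>60)&(hsv[...,2]>120)).astype(np.uint8);w[:140]=0;w[205:]=0;w[:,:345]=0;w[:,405:]=0
vv,uu=np.nonzero(w);r=cv2.minAreaRect(np.stack([uu,vv],1).astype(np.float32))
for p in cv2.boxPoints(r): print('sleeve',p,ray(d,*p,.046))
# tin
t=((hsv[...,1]<70)&(hsv[...,2]>150)).astype(np.uint8);t[:245]=0;t[282:]=0;t[:,:178]=0;t[:,214:]=0
vv,uu=np.nonzero(t);print('tin bb',uu.min(),uu.max(),vv.min(),vv.max())
print('tin',ray(d,196,264,.062), ray(d,uu.min(),264,.062),ray(d,uu.max(),264,.062))
for p in [(148,203),(237,208),(140,300),(228,304)]: print('rack',ray(d,*p,.107))
im=d['image']
s=cv2.resize(im[190:315,130:250],None,fx=4.5,fy=4.5,interpolation=cv2.INTER_CUBIC);s2=cv2.resize(im[140:250,345:425],None,fx=3,fy=3,interpolation=cv2.INTER_CUBIC)
o=np.zeros((563,785,3),np.uint8);o[:s.shape[0],:s.shape[1]]=s[:563];o[:s2.shape[0],541:541+s2.shape[1]]=s2
cv2.imwrite('pics/c1.png',o)
E
```

```text
bar [ 0.9820281   0.18873468  0.56446475 -0.26181406] 10.87895 [ 0.61561929 -0.25178552] [ 0.51256819 -0.30908099]
crook corners px [[377.576416015625, 196.0941162109375], [408.070556640625, 189.31765747070312], [418.6588134765625, 236.96469116210938], [388.1646728515625, 243.74114990234375]]
lowest [ 0.48277367 -0.27506969  0.012     ] right [ 0.503564   -0.36347513  0.012     ]
sleeve [356.88446 149.90027] [ 0.76749838 -0.18048687  0.046     ]
sleeve [381.8164  144.44641] [ 0.78244244 -0.25678162  0.046     ]
sleeve [392.36536 192.6701 ] [ 0.63469146 -0.28380372  0.046     ]
sleeve [367.4334  198.12396] [ 0.61999822 -0.20795783  0.046     ]
tin bb 178 213 253 276
tin [0.43617256 0.30613708 0.062     ] [0.43749718 0.35915925 0.062     ] [0.43492094 0.25603693 0.062     ]
rack [0.61686207 0.43211905 0.107     ]
rack [0.59621646 0.1760211  0.107     ]
rack [0.3406501 0.4554267 0.107    ]
rack [0.32300783 0.205424   0.107     ]
```

View pics/c1.png

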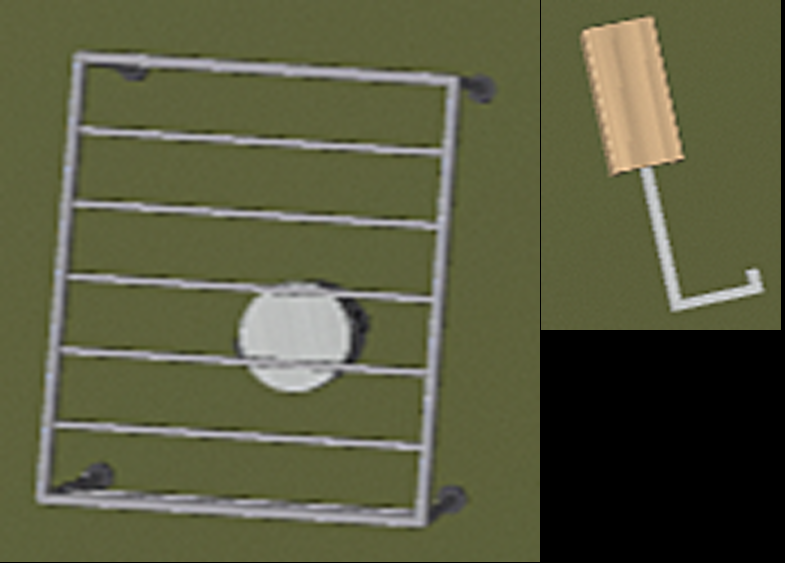

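The close-up shows the tin lid as a circle centred at crop (296,338), which is full-image (195.8,265.1). The roof corners are now clean, and the bar runs from crop (647,168) to (677,308).

```bash
cat > q.py <<'E'
from m import *
from scipy.spatial.transform import Rotation as R
def bar(d,box,rows):
    m=puller(d,box);v,u=np.nonzero(m)
    P=np.array([ray(d,u[v==r].mean(),r,.012)[:2] for r in rows if (v==r).any()])
    l=cv2.fitLine(P.astype(np.float32),cv2.DIST_HUBER,0,.01,.01).ravel();return l,P
E
python3 - <<'E'
from q import *
d=cam('top')
l,P=bar(d,(372,190,396,230),range(200,227));print('bar',l,np.degrees(np.arctan2(l[1],l[0])),P[0],P[-1])
print('crook low-left',ray(d,389.5,243,.012),'right end',ray(d,418.3,237,.012))
print('tin',ray(d,195.8,265.1,.062))
c=[ray(d,*p,.107)[:2] for p in [(147.6,202.9),(231.1,208),(224.2,305.6),(139.6,300.4)]];c=np.array(c);print('rack',c,c.mean(0),'sides',np.linalg.norm(np.roll(c,-1,0)-c,axis=1))
f=c[1]-c[2];f2=c[0]-c[3];print('yaw',np.degrees(np.arctan2(f[1],f[0])),np.degrees(np.arctan2(f2[1],f2[0])))
a=np.arctan2(*(f+f2)[::-1]);M=np.array([[np.cos(a),np.sin(a)],[-np.sin(a),np.cos(a)]]);print('tin in rack',M@(ray(d,195.8,265.1,.062)[:2]-c.mean(0)))
d2=cam('scene')
for n,p in dict(tin=(*ray(d,195.8,265.1,.062)[:2],.062),corner=(*ray(d,389.5,243,.012)[:2],.012)).items(): print(n,proj(d2,p))
s=status.get_state();Q=s['orientation'];print(R.from_quat(Q[[1,2,3,0]]).as_matrix().round(3))
E
```

```text
bar [ 0.98237896  0.18689984  0.57530797 -0.25953656] 10.771917 [ 0.61561929 -0.25178552] [ 0.53507517 -0.26761267]
crook low-left [ 0.48277367 -0.27506969  0.012     ] right end [ 0.49894716 -0.36422375  0.012     ]
tin [0.43295978 0.30675358 0.062     ]
rack [[0.61717888 0.43326896]
 [0.59662824 0.19301961]
 [0.31877807 0.2162872 ]
 [0.33955223 0.45656354]] [0.46803435 0.32478483] sides [0.24112668 0.2788227  0.24117273 0.27860221]
yaw -4.78686486123917 -4.796233112530382
tin in rack [-0.03344583 -0.02089803]
tin [390.96077723 109.16406117]
corner [223.62682715 210.31965827]
[[-0.934  0.358 -0.   ]
 [ 0.358  0.934 -0.001]
 [ 0.    -0.001 -1.   ]]
```

>>> apply_moves(moves=[14.7, -31.9, 0, 0, 0, 0.555, 14.7, -31.9, 0, 0, 0, 0.555, 14.7, -31.9, 0, 0, 0, 0.555, 14.7, -31.9, 0, 0, 0, 0.555, 14.7, -31.9, 0, 0, 0, 0.555, 14.7, -31.9, 0, 0, 0, 0.555, 14.7, -31.9, 0, 0, 0, 0.555, 14.7, -31.9, 0, 0, 0, 0.555, 14.7, -31.9, 0, 0, 0, 0.555, 14.7, -31.9, 0, 0, 0, 0.555, 14.7, -31.9, 0, 0, 0, 0.555, 14.7, -31.9, 0, 0, 0, 0.555, 14.7, -31.9, 0, 0, 0, 0.555, 14.7, -31.9, 0, 0, 0, 0.555, 14.7, -31.9, 0, 0, 0, 0.555, 14.7, -31.9, 0, 0, 0, 0.555, 14.7, -31.9, 0, 0, 0, 0.555, 14.7, -31.9, 0, 0, 0, 0.555, 14.7, -31.9, 0, 0, 0, 0.555, 14.7, -31.9, 0, 0, 0, 0.555], claw=60, newtons=60)

```text
clock: 1.92
tcp_pos: [0.5506, -0.2126, 0.2392]
orientation: [0.0, -0.094, 0.996, 0.0]
wrist_force: [0.1, 0.8, 0.4]
finger_gap: 0.0512
grip_force: 0.0
```

>>> apply_moves(moves=[0.9, -1.95, -2, 0, 0, 0, 0.9, -1.95, -4, 0, 0, 0, 0.9, -1.95, -5.6, 0, 0, 0, 0.9, -1.95, -5.6, 0, 0, 0, 0.9, -1.95, -5.6, 0, 0, 0, 0.9, -1.95, -5.6, 0, 0, 0])

```text
clock: 2.42
tcp_pos: [0.5711, -0.2585, 0.0976]
orientation: [-0.002, -0.094, 0.996, 0.002]
wrist_force: [0.7, 0.3, 0.6]
finger_gap: 0.0513
grip_force: 0.0
```

Run:
```python
from h import *
s=status.get_state();print(s['tcp_pos'],s['joint_pos'])
d=cam('scene');im=d['image']
print(proj(d,[.573,-.2615,.012]))
cv2.imwrite('pics/c2.png',cv2.resize(im[150:310,150:330],None,fx=3.5,fy=3.5,interpolation=cv2.INTER_CUBIC))
```

```text
[ 0.5711127  -0.25846431  0.09756499] [-5.53029922e-01  4.88504036e-01 -4.60919087e-02  1.04147815e+00
  1.72322332e-04 -7.41831896e-01]
[242.13482836 232.88081354]
```

View pics/c2.png

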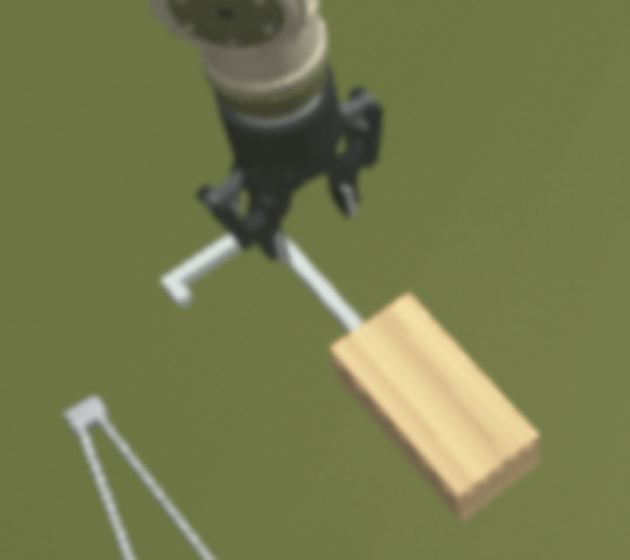

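The scene crop shows the gripper above the bar. The bar at crop (322,283), full-image (242,231), matches the predicted (242,233). Descending.

>>> apply_moves(moves=[0, 0, -1.2, 0, 0, 0, 0, 0, -2.2, 0, 0, 0, 0, 0, -3.0, 0, 0, 0, 0, 0, -3.4, 0, 0, 0, 0, 0, -3.4, 0, 0, 0, 0, 0, -3.4, 0, 0, 0])

```text
clock: 2.97
tcp_pos: [0.574, -0.2596, 0.0165]
orientation: [0.001, -0.095, 0.996, -0.001]
wrist_force: [0.3, -0.4, 0.7]
finger_gap: 0.0511
grip_force: 0.0
```

>>> apply_moves(moves=[0, 0, -0.15, 0, 0, 0, 0, 0, -0.15, 0, 0, 0])

```text
clock: 3.13
tcp_pos: [0.5739, -0.2599, 0.0123]
orientation: [0.001, -0.095, 0.996, -0.001]
wrist_force: [0.9, -0.4, -1.4]
finger_gap: 0.0513
grip_force: 0.0
```

>>> apply_moves(moves=[0, 0, 0, 0, 0, 0, 0, 0, 0, 0, 0, 0, 0, 0, 0, 0, 0, 0, 0, 0, 0, 0, 0, 0, 0, 0, 0, 0, 0, 0, 0, 0, 0, 0, 0, 0, 0, 0, 0, 0, 0, 0], claw=0, newtons=60)

```text
clock: 3.72
tcp_pos: [0.573, -0.2595, 0.0112]
orientation: [0.0, -0.094, 0.996, -0.0]
wrist_force: [-0.5, 0.9, 6.1]
finger_gap: 0.0078
grip_force: 61.6
```

>>> apply_moves(moves=[0, 0, 0.1, 0, 0, 0, -0.2, -0.04, 0.1, 0, 0, 0, -0.7, -0.13, 0.1, 0, 0, 0, -1.4, -0.27, 0.1, 0, 0, 0, -2.2, -0.42, 0.1, 0, 0, 0, -3.0, -0.57, 0.1, 0, 0, 0, -3.8, -0.72, 0.1, 0, 0, 0, -4.6, -0.88, 0.1, 0, 0, 0, -5.4, -1.03, 0.1, 0, 0, 0, -6.2, -1.18, 0.1, 0, 0, 0, -6.9, -1.31, 0.1, 0, 0, 0, -7.5, -1.43, 0.1, 0, 0, 0, -7.9, -1.5, 0.1, 0, 0, 0, -7.9, -1.5, 0.1, 0, 0, 0, -7.9, -1.5, 0.1, 0, 0, 0])

```text
clock: 4.97
tcp_pos: [0.375, -0.2969, 0.0131]
orientation: [0.0, -0.094, 0.996, 0.0]
wrist_force: [0.3, 0.5, -1.2]
finger_gap: 0.0081
grip_force: 60.9
```

Run:
```python
from h import *
d=cam('scene');im=d['image']
cv2.imwrite('pics/c3.png',cv2.resize(im[130:310,120:330],None,fx=3.3,fy=3.3,interpolation=cv2.INTER_CUBIC))
s=status.get_state();print(s['tcp_pos'],s['wrist_force'],s['finger_gap'],s['grip_force'])
```

```text
[ 0.37566175 -0.29699622  0.01316067] [ 0.83069742 -0.52174247 -1.1855664 ] 0.007701412690424364 60.877583026885986
```

View pics/c3.png

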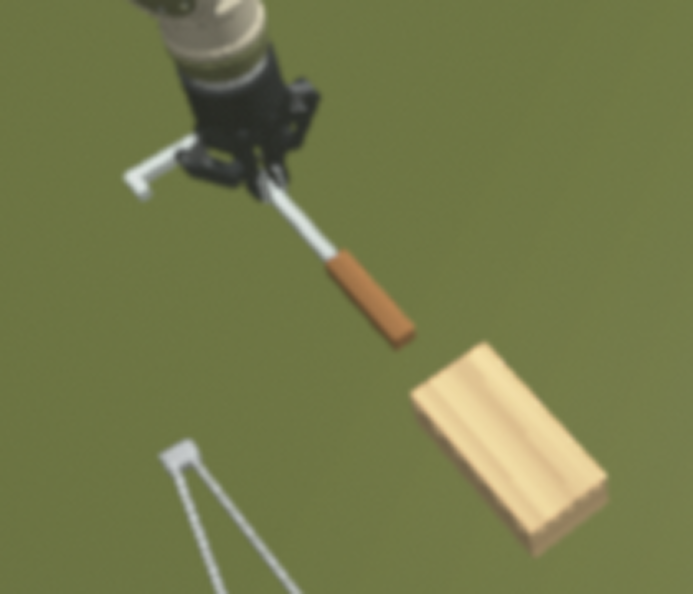

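The crop shows the puller fully out of the sleeve. The handle runs from crop (335,255) to (405,340), clear of the mouth. Now I'll lower it, let go and rise.

>>> apply_moves(moves=[0, 0, -0.1, 0, 0, 0, 0, 0, -0.1, 0, 0, 0])

```text
clock: 5.18
tcp_pos: [0.3763, -0.2972, 0.0112]
orientation: [0.0, -0.095, 0.995, -0.001]
wrist_force: [-2.6, 0.9, 6.1]
finger_gap: 0.0078
grip_force: 61.7
```

>>> apply_moves(moves=[0, 0, 0, 0, 0, 0, 0, 0, 0, 0, 0, 0, 0, 0, 0, 0, 0, 0, 0, 0, 0, 0, 0, 0, 0, 0, 0, 0, 0, 0, 0, 0, 0, 0, 0, 0, 0, 0, 1, 0, 0, 0, 0, 0, 2.2, 0, 0, 0, 0, 0, 3.6, 0, 0, 0, 3, 0.57, 3.6, 0, 0, 0, 5, 0.95, 3.6, 0, 0, 0, 6.7, 1.27, 3.6, 0, 0, 0, 6.7, 1.27, 3.6, 0, 0, 0, 6.7, 1.27, 3.6, 0, 0, 0, 6.7, 1.27, 3.6, 0, 0, 0, 6.7, 1.27, 3.6, 0, 0, 0], claw=65)

```text
clock: 6.52
tcp_pos: [0.542, -0.2644, 0.0998]
orientation: [-0.001, -0.095, 0.995, 0.001]
wrist_force: [-0.1, -0.1, 0.2]
finger_gap: 0.0553
grip_force: 0.0
```

Run:
```python
from q import *
s=status.get_state();print(s['tcp_pos'],s['finger_gap'])
d=cam('scene');im=d['image'];hsv=cv2.cvtColor(im,cv2.COLOR_BGR2HSV)
w=((hsv[...,0]<18)&(hsv[...,1]>110)&(hsv[...,2]>90)).astype(np.uint8);w[:190]=0;w[250:]=0;w[:,:190]=0;w[:,270:]=0
v,u=np.nonzero(w);print(len(u));r=cv2.minAreaRect(np.stack([u,v],1).astype(np.float32));print(r)
for p in cv2.boxPoints(r):print(p,ray(d,*p,.015)[:2])
print('centre',ray(d,u.mean(),v.mean(),.015))
for x in(-50,0,50): 
  p=np.array([.3757,-.297])+(150-x)/1000*np.array([.9824,.187]);print('expected',x,p,proj(d,[*p,.02]))
t=cam('top');m=puller(t,(360,230,470,320));v,u=np.nonzero(m);print('top alu',u.min(),u.max(),v.min(),v.max())
cv2.imwrite('pics/c4.png',np.hstack([cv2.resize(im[130:270,150:290],None,fx=2.8,fy=2.8,interpolation=cv2.INTER_CUBIC),cv2.resize(t['image'][170:310,330:470],None,fx=2.8,fy=2.8,interpolation=cv2.INTER_CUBIC)]))
```

```text
[ 0.54196887 -0.26442671  0.0998217 ] 0.05532782540018843
225
((232.19891357421875, 220.7210235595703), (32.70494079589844, 7.804588317871094), 48.012786865234375)
[218.35913 211.17683] [ 0.48024512 -0.28895348]
[224.16025 205.95583] [ 0.47239914 -0.26841188]
[246.0387  230.26521] [ 0.57268406 -0.24958783]
[240.23758 235.48622] [ 0.57954393 -0.26956698]
centre [ 0.53150135 -0.26737202  0.015     ]
expected -50 [ 0.57218 -0.2596 ] [242.25894753 230.77998945]
expected 0 [ 0.52306 -0.26895] [231.31500614 218.60929116]
expected 50 [ 0.47394 -0.2783 ] [220.73931162 206.84811823]
top alu 360 447 230 319
```

View pics/c4.png

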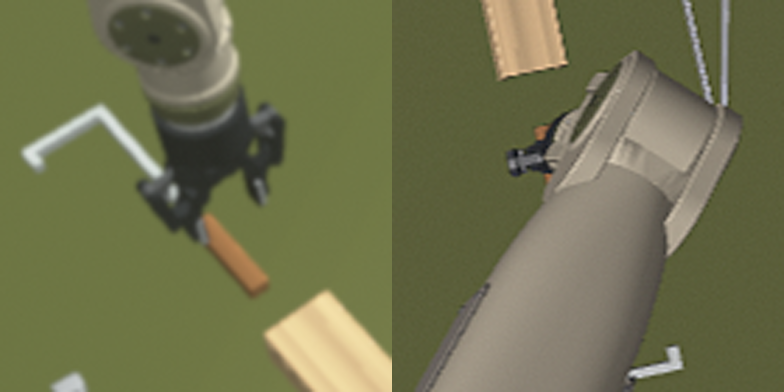

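The crop shows the puller lying free with its handle under the gripper; the measured corners agree with the expected pose to about 3 mm. Descending to take the handle.

>>> apply_moves(moves=[0, 0, -1.2, 0, 0, 0, 0, 0, -2.2, 0, 0, 0, 0, 0, -3.0, 0, 0, 0, 0, 0, -3.45, 0, 0, 0, 0, 0, -3.45, 0, 0, 0, 0, 0, -3.45, 0, 0, 0])

```text
clock: 7.12
tcp_pos: [0.5417, -0.2653, 0.0145]
orientation: [-0.0, -0.094, 0.996, 0.0]
wrist_force: [-0.1, -0.8, 0.6]
finger_gap: 0.0557
grip_force: 0.0
```

>>> apply_moves(moves=[0, 0, 0, 0, 0, 0, 0, 0, 0, 0, 0, 0, 0, 0, 0, 0, 0, 0, 0, 0, 0, 0, 0, 0, 0, 0, 0, 0, 0, 0, 0, 0, 0, 0, 0, 0, 0, 0, 0, 0, 0, 0], claw=0, newtons=80)

```text
clock: 7.7
tcp_pos: [0.5437, -0.2658, 0.0163]
orientation: [0.001, -0.094, 0.996, -0.001]
wrist_force: [-1.6, 0.6, 5.6]
finger_gap: 0.02
grip_force: 79.7
```

>>> apply_moves(moves=[0, 0, 0.5, 0, 0, 0, 0, 0, 1.4, 0, 0, 0, 0, 0, 2.4, 0, 0, 0, 0, 0.4, 2.4, 0, 0, -0.12, 0, 0.8, 2.4, 0, 0, -0.24, 0, 1.2, 2.4, 0, 0, -0.36, 0, 1.6, 2.4, 0, 0, -0.48, 0, 2.0, 2.4, 0, 0, -0.6, 0, 2.5, 2.4, 0, 0, -0.72, 0, 3.0, 2.4, 0, 0, -0.84, 0, 3.5, 2.4, 0, 0, -0.96, 0, 4.0, 2.4, 0, 0, -1.08, 0, 4.4, 2.4, 0, 0, -1.2, 0, 4.8, 2.4, 0, 0, -1.32, 0, 5.2, 2.4, 0, 0, -1.44, 0, 5.6, 2.4, 0, 0, -1.56, 0, 6.0, 2.4, 0, 0, -1.66, -0.1, 6.3, 2.4, 0, 0, -1.75, -0.1, 6.5, 2.4, 0, 0, -1.81, -0.1, 6.5, 2.4, 0, 0, -1.843])

```text
clock: 9.37
tcp_pos: [0.5402, -0.1014, 0.0749]
orientation: [0.0, 0.736, 0.677, 0.0]
wrist_force: [-0.0, -0.7, -1.0]
finger_gap: 0.0196
grip_force: 78.9
```

>>> apply_moves(moves=[0, 0, 0, 0, 0, 0, 0, 0, 0, 0, 0, 0, 0, 0, 0, 0, 0, 0])

```text
clock: 9.62
tcp_pos: [0.5404, -0.1027, 0.0747]
orientation: [0.0, 0.736, 0.677, 0.0]
wrist_force: [0.3, 0.7, -1.2]
finger_gap: 0.0195
grip_force: 78.9
```

Run:
```python
from q import *
s=status.get_state();print(s['tcp_pos'],s['joint_pos'],s['wrist_force'],s['finger_gap'])
print(R.from_quat(s['orientation'][[1,2,3,0]]).as_matrix().round(3))
d=cam('scene');t=cam('top')
cv2.imwrite('pics/c5.png',np.hstack([cv2.resize(d['image'][50:250,240:480],(440,367),interpolation=cv2.INTER_CUBIC),cv2.resize(t['image'][180:320,130:390],None,fx=1.37,fy=2.621,interpolation=cv2.INTER_CUBIC)[:367]]))
G=s['tcp_pos']; 
a=np.radians(85.2);ex=np.array([np.cos(a),np.sin(a)]);ey=np.array([-ex[1],ex[0]])
for x,y in((240,-5),(240,89),(215,89)):
  p=G[:2]+(x+20)/1e3*ex+y/1e3*ey;print(x,y,p,proj(d,[*p,G[2]-.004]),proj(t,[*p,G[2]-.004]))
cv2.imwrite('pics/raw_s.png',d['image'])
```

```text
[ 0.54042278 -0.1026694   0.07466186] [-3.33645391e-01  3.70090588e-01 -2.95750643e-01  9.04197368e-01
 -8.50661375e-05  1.31932910e+00] [ 0.27705786  0.65523    -1.22922372] 0.019450788915449248
[[ 0.082  0.997  0.001]
 [ 0.997 -0.082 -0.   ]
 [-0.     0.001 -1.   ]]
240 -5 [0.56716148 0.15600035] [374.70514524 155.98033391] [245.83073855 218.30608331]
240 89 [0.47349115 0.16386607] [358.80950796 133.35057421] [243.63416239 250.20133595]
215 89 [0.4713992  0.13895375] [351.13510738 136.10907365] [252.11969353 250.70437154]
```

View pics/c5.png

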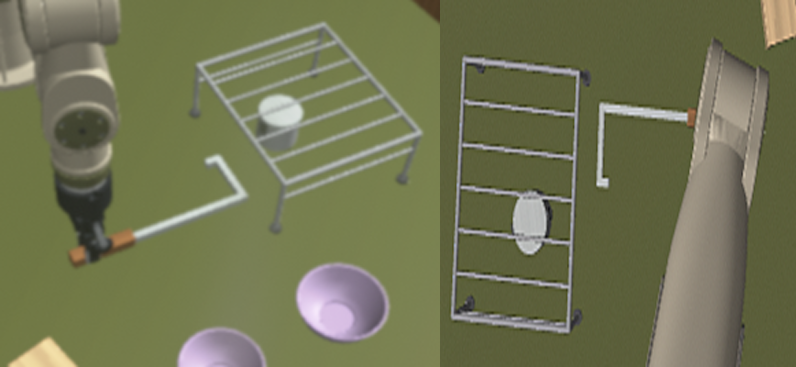

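The crop shows the puller held level in front of the rack, with its crook corner at top-view (247,219), within 1 px of expected. Lowering and going in along the lane.

>>> apply_moves(moves=[0, 0, -0.8, 0, 0, 0, 0, 0, -1.5, 0, 0, 0, 0, 0, -2.0, 0, 0, 0, 0, 0, -2.25, 0, 0, 0, 0, 0, -2.25, 0, 0, 0, 0, 0, -2.25, 0, 0, 0])

```text
clock: 10.22
tcp_pos: [0.5403, -0.1027, 0.0181]
orientation: [0.0, 0.736, 0.677, 0.0]
wrist_force: [0.4, -0.7, -1.0]
finger_gap: 0.0197
grip_force: 78.9
```

>>> apply_moves(moves=[0.04, 0.5, 0, 0, 0, 0, 0.08, 1, 0, 0, 0, 0, 0.13, 1.6, 0, 0, 0, 0, 0.18, 2.2, 0, 0, 0, 0, 0.24, 2.8, 0, 0, 0, 0, 0.29, 3.4, 0, 0, 0, 0, 0.34, 4, 0, 0, 0, 0, 0.39, 4.6, 0, 0, 0, 0, 0.44, 5.2, 0, 0, 0, 0, 0.49, 5.8, 0, 0, 0, 0, 0.54, 6.4, 0, 0, 0, 0, 0.59, 7, 0, 0, 0, 0, 0.64, 7.6, 0, 0, 0, 0, 0.68, 8.1, 0, 0, 0, 0, 0.72, 8.55, 0, 0, 0, 0, 0.72, 8.55, 0, 0, 0, 0, 0.72, 8.55, 0, 0, 0, 0])

```text
clock: 11.63
tcp_pos: [0.5581, 0.112, 0.0182]
orientation: [0.0, 0.735, 0.678, -0.0]
wrist_force: [0.3, -0.7, -1.1]
finger_gap: 0.0196
grip_force: 78.9
```

Run:
```python
from q import *
s=status.get_state();print(s['tcp_pos'],s['wrist_force'],s['finger_gap'])
d=cam('scene');t=cam('top')
cv2.imwrite('pics/c6.png',np.hstack([cv2.resize(d['image'][50:190,320:480],(400,350),interpolation=cv2.INTER_CUBIC),cv2.resize(t['image'][190:315,130:270],(392,350),interpolation=cv2.INTER_CUBIC)]))
```

```text
[0.5580923  0.11200781 0.01816906] [ 0.25350877 -0.65305964 -1.13974765] 0.019602337333883803
```

View pics/c6.png

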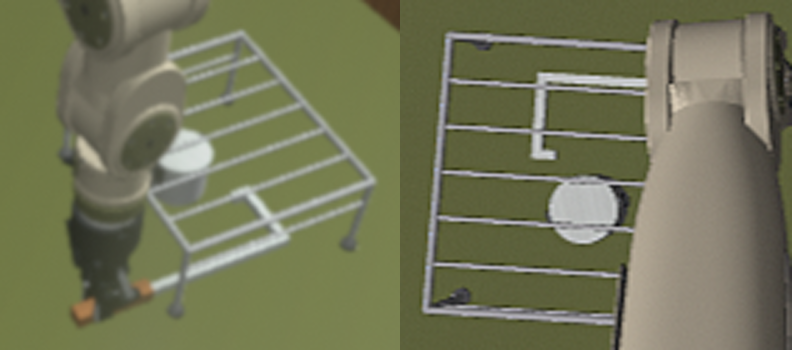

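The crop shows the crook inside the lane. The lip end is at top-view about (185,246), level with the tin's rear edge at (183,265). I'll convert both to rack coordinates.

Run:
```python
from q import *
t=cam('top');a=np.radians(-4.8);M=np.array([[np.cos(a),np.sin(a)],[-np.sin(a),np.cos(a)]]);c=np.array([.468,.3248])
f=lambda u,v,z:(M@(ray(t,u,v,z)[:2]-c)).round(4)
k=lambda x,y:(130+(x-400)/2.8,190+y/2.8)
print('lip tip',f(*k(555,156),.012),'lip end side',f(*k(545,160),.012),'outer corner',f(*k(539,73),.012),'tin',f(*k(585,210),.062))
im=t['image'];g=cv2.cvtColor(im,cv2.COLOR_BGR2HSV);m=((g[...,1]<50)&(g[...,2]>170)).astype(np.uint8)
m[:,:178]=0;m[:,216:]=0;m[:250]=0;m[280:]=0
m=cv2.morphologyEx(m,cv2.MORPH_OPEN,np.ones((5,5)));cs=max(cv2.findContours(m,0,1)[0],key=cv2.contourArea);q=cv2.minEnclosingCircle(cs);print(q,f(*q[0],.062))
print('G',M@(status.get_state()['tcp_pos'][:2]-c))
```

```text
lip tip [0.0197 0.027 ] lip end side [0.0148 0.0375] outer corner [0.1091 0.0514] tin [-0.0331 -0.0217]
((195.0, 264.0), 11.401854515075684) [-0.0303 -0.0183]
G [ 0.107703   -0.20582318]
```

>>> apply_moves(moves=[-0.3, 0.03, 0, 0, 0, 0, -0.8, 0.07, 0, 0, 0, 0, -1.4, 0.12, 0, 0, 0, 0, -2.0, 0.17, 0, 0, 0, 0, -2.6, 0.22, 0, 0, 0, 0, -3.1, 0.26, 0, 0, 0, 0, -3.5, 0.29, 0, 0, 0, 0, -3.7, 0.31, 0, 0, 0, 0, -3.77, 0.32, 0, 0, 0, 0, -3.82, 0.32, 0, 0, 0, 0, -3.87, 0.32, 0, 0, 0, 0, -3.87, 0.32, 0, 0, 0, 0, -3.87, 0.32, 0, 0, 0, 0])

```text
clock: 12.87
tcp_pos: [0.462, 0.1192, 0.0181]
orientation: [0.0, 0.736, 0.677, 0.0]
wrist_force: [0.4, -0.3, -1.3]
finger_gap: 0.0196
grip_force: 78.9
```

Run:
```python
from q import *
s=status.get_state();print(s['tcp_pos'],s['wrist_force'],s['ft_torque'],s['finger_gap'])
d=cam('scene');t=cam('top')
cv2.imwrite('pics/c7.png',np.hstack([cv2.resize(d['image'][50:190,320:480],(400,350),interpolation=cv2.INTER_CUBIC),cv2.resize(t['image'][190:315,130:270],(392,350),interpolation=cv2.INTER_CUBIC)]))
```

```text
[0.46202691 0.11919735 0.01810303] [ 0.42691062 -0.28406646 -1.31296485] [-0.10198897 -0.05393281 -0.00825268] 0.019642696418715327
```

View pics/c7.png

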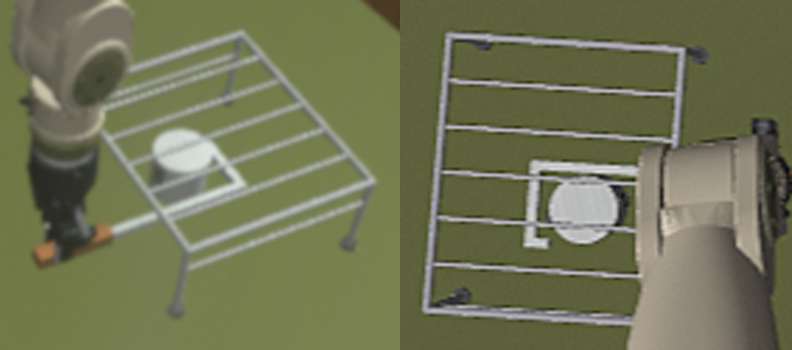

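The crop shows the crook round the tin: bar on its +x side, crossbar behind, and the tin centred in the pocket at about (585,208). I'll ease the bar up to the tin and start pulling.

>>> apply_moves(moves=[-0.05, 0, 0, 0, 0, 0, -0.1, 0.01, 0, 0, 0, 0, -0.12, -0.19, 0, 0, 0, 0, -0.13, -0.39, 0, 0, 0, 0, -0.15, -0.59, 0, 0, 0, 0, -0.17, -0.79, 0, 0, 0, 0, -0.18, -0.99, 0, 0, 0, 0, -0.2, -1.19, 0, 0, 0, 0, -0.22, -1.39, 0, 0, 0, 0, -0.24, -1.59, 0, 0, 0, 0, -0.24, -1.59, 0, 0, 0, 0])

```text
clock: 13.88
tcp_pos: [0.455, 0.0785, 0.018]
orientation: [0.0, 0.736, 0.677, -0.0]
wrist_force: [0.6, 0.5, -0.7]
finger_gap: 0.0199
grip_force: 78.9
```

```bash
cat > tin.py <<'E'
from q import *
s=status.get_state();print(s['tcp_pos'],s['wrist_force'],s['ft_torque'])
t=cam('top');d=cam('scene');a=np.radians(-4.8);M=np.array([[np.cos(a),np.sin(a)],[-np.sin(a),np.cos(a)]]);c=np.array([.468,.3248])
for n,x,(u0,u1,v0,v1) in(('top',t,(170,300,235,300)),('scene',d,(300,430,60,190))):
  g=cv2.cvtColor(x['image'],cv2.COLOR_BGR2HSV);m=np.zeros(g.shape[:2],np.uint8);m[v0:v1,u0:u1]=((g[...,1]<50)&(g[...,2]>165))[v0:v1,u0:u1]
  m=cv2.morphologyEx(m,cv2.MORPH_OPEN,np.ones((7,7)))
  for q in sorted(cv2.findContours(m,0,1)[0],key=cv2.contourArea)[-2:]:
    b=cv2.boundingRect(q);ctr=(b[0]+b[2]/2-.5,b[1]+b[3]/2-.5);print(n,b,ray(x,*ctr,.062)[:2],'rack',M@(ray(x,*ctr,.062)[:2]-c))
E
python3 tin.py
```

```text
[0.4550487  0.07850632 0.01798553] [ 0.61790206  0.49738997 -0.67428578] [-0.10335065  0.06267981 -0.00763997]
top (189, 256, 22, 14) [0.44031773 0.29578492] rack [-0.02515726 -0.03122971]
scene (378, 103, 22, 17) [0.43561539 0.29583775] rack [-0.02984754 -0.03157055]
```

>>> apply_moves(moves=[-0.02, -0.2, 0, 0, 0, 0, -0.04, -0.5, 0, 0, 0, 0, -0.08, -0.9, 0, 0, 0, 0, -0.11, -1.3, 0, 0, 0, 0, -0.14, -1.7, 0, 0, 0, 0, -0.18, -2.1, 0, 0, 0, 0, -0.21, -2.5, 0, 0, 0, 0, -0.24, -2.9, 0, 0, 0, 0, -0.28, -3.3, 0, 0, 0, 0, -0.31, -3.7, 0, 0, 0, 0, -0.31, -3.7, 0, 0, 0, 0])

```text
clock: 14.9
tcp_pos: [0.4478, -0.0151, 0.0181]
orientation: [0.001, 0.737, 0.676, -0.0]
wrist_force: [-0.2, 0.3, -0.3]
finger_gap: 0.0197
grip_force: 78.9
```

```bash
python3 tin.py
```

```text
[ 0.44775006 -0.01509506  0.01813646] [-0.17562403  0.33953489 -0.30205734] [-0.10244272  0.0048411  -0.0257187 ]
top (228, 257, 15, 23) [0.42156375 0.19132706] rack [-0.03510466 -0.13689052]
scene (350, 112, 22, 17) [0.42457914 0.20222702] rack [-0.03301194 -0.12577647]
```

>>> apply_moves(moves=[-0.02, -0.2, 0, 0, 0, 0, -0.05, -0.6, 0, 0, 0, 0, -0.08, -1.0, 0, 0, 0, 0, -0.12, -1.4, 0, 0, 0, 0, -0.15, -1.8, 0, 0, 0, 0, -0.18, -2.1, 0, 0, 0, 0, -0.2, -2.35, 0, 0, 0, 0, -0.21, -2.5, 0, 0, 0, 0, -0.22, -2.55, 0, 0, 0, 0, -0.22, -2.55, 0, 0, 0, 0, -0.22, -2.55, -0.07, 0, 0, 0, -0.22, -2.55, -0.07, 0, 0, 0])

```text
clock: 16.0
tcp_pos: [0.4424, -0.0768, 0.0163]
orientation: [0.0, 0.736, 0.677, -0.0]
wrist_force: [-0.1, 0.2, -1.1]
finger_gap: 0.0197
grip_force: 78.9
```

```bash
python3 tin.py
```

```text
[ 0.44242854 -0.076848    0.01631597] [-0.1330132   0.22432229 -1.07593854] [-0.01928566  0.03831704 -0.07677045]
top (241, 258, 23, 23) [0.41737605 0.14124704] rack [-0.03508709 -0.18714532]
scene (331, 118, 24, 18) [0.42009356 0.14195358] rack [-0.03243823 -0.18621386]
```

>>> apply_moves(moves=[0, 0, -0.06, 0, 0, 0, 0, 0, -0.06, 0, 0, 0, 0, 0, -0.06, 0, 0, 0])

```text
clock: 16.35
tcp_pos: [0.4423, -0.0766, 0.0162]
orientation: [0.0, 0.736, 0.677, 0.0]
wrist_force: [-4.9, 1.1, 15.8]
finger_gap: 0.02
grip_force: 80.9
```

>>> apply_moves(moves=[0, 0, 0.04, 0, 0, 0, 0, 0, 0.04, 0, 0, 0, 0, 0, 0.04, 0, 0, 0, 0, 0, 0.04, 0, 0, 0, 0, 0, 0.04, 0, 0, 0, 0, 0, 0.04, 0, 0, 0, 0, 0, 0.04, 0, 0, 0, 0, 0, 0.5, 0, 0, 0, 0, 0, 1.5, 0, 0, 0, 0, 0, 3, 0, 0, 0, 0, 0, 5, 0, 0, 0, 0, 0, 6, 0, 0, 0, 0, -2, 6, 0, 0, 0, 0, -4, 6, 0, 0, 0, 0, -6, 6, 0, 0, 0, 0, -7, 6, 0, 0, 0, 0, -7, 6, 0, 0, 0, 0, -7, 6, 0, 0, 0], claw=70)

```text
clock: 17.85
tcp_pos: [0.4421, -0.2547, 0.1645]
orientation: [0.0, 0.737, 0.676, -0.0]
wrist_force: [-0.4, 0.3, 0.2]
finger_gap: 0.0598
grip_force: 0.0
```

```bash
python3 tin.py
python3 - <<'E'
from h import *
d=cam('scene');t=cam('top')
cv2.imwrite('pics/c8.png',np.hstack([cv2.resize(d['image'][50:250,220:470],(440,352),interpolation=cv2.INTER_CUBIC),cv2.resize(t['image'][190:340,130:280+0],(352,352),interpolation=cv2.INTER_CUBIC)]))
E
```

```text
[ 0.4421482  -0.25474104  0.16451587] [-0.44155887  0.25473254  0.23700939] [0.04392169 0.02515284 0.02246403]
top (241, 258, 23, 23) [0.41737605 0.14124704] rack [-0.03508709 -0.18714532]
scene (331, 118, 24, 18) [0.42009356 0.14195358] rack [-0.03243823 -0.18621386]
```

View pics/c8.png

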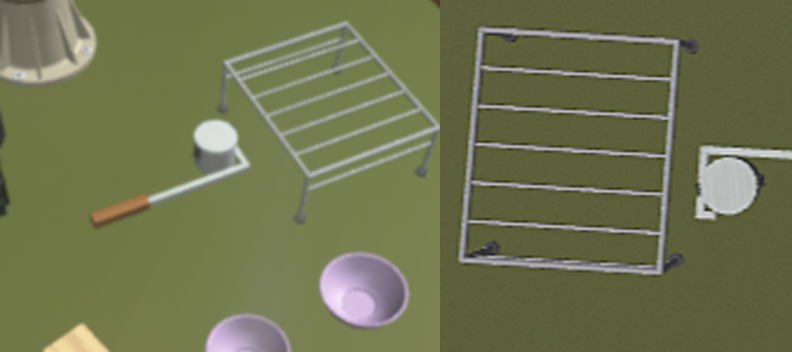

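The tin stands upright in front of the rack at crop (729,185). The puller lies flat with its crook at crop (700,150-215), outside the front feet, and the gripper is clear. Handing in.

```bash
python3 -c "
from workcell import job
print(job.hand_in())"
```

```text
the job is handed in; nothing more can be done
None
```

The job is handed in: the tin stands upright about 30 mm in front of the rack, the puller lies flat on the counter clear of the rack, and the bowls and tongs were not touched; it took about 18 s of robot time.

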